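# Unlock the decorating wheel and give it a full turn

### The job

The decorating wheel is locked by the red-handled pin: pull the pin straight up out of its sleeve, lower it gently into the blue and white bowl so that it stands there handle up, and let go. Then take the wheel by its wooden knob and turn it through one full turn, in either direction, so that the plaque has been seen from every side and the knob is back where it began; let go. Keep the plaque on the middle of the wheel, leave the roll of tape alone and keep the bowl upright.

Things in the scene. Friction and masses are not known exactly. Their poses are not given: they have to be found in the camera images.
- turntable: fixed blue base, 170 mm across, of the decorating wheel, a low turntable. Origin: centre of its underside on the table, on the wheel's upright axis; z up. At the start the lock pin stands 92 mm along its +y and the knob 92 mm along its -y.
- wheel_face (a point): centre of the wheel's flat top face, 98 mm above the table, on the axis. The wheel is an aluminium disc 144 mm across with two opposite ears 38 mm wide reaching 111 mm from the axis: one has the hole for the pin, the other carries the knob.
- wheel (a joint): turn of the wheel about its upright axis in rad, 0 at the start, positive anticlockwise seen from above. Light drag (about 0.05 N m), stays where it is left; stops at 8 rad either way, beyond a full turn. It can not turn while the pin is in.
- knob_foot (a point): centre of the wooden knob's foot on the wheel's face, 92 mm from the axis; it travels with the wheel at constant height. The knob is an upright round post 24 mm in diameter that rises 56 mm above this point and spins freely on its own spindle, so a gripper need not turn while leading it round.
- lock_pin: loose pin, 161 mm long, 0.09 kg. Origin: tip of its foot; +z along it to the handle. Steel shank 13 mm thick from 0 to 80 mm, collar 30 mm wide from 80 to 86, round red handle 25 mm thick from 86 to 161. At the start upright, foot 19 mm above the table, shank through the wheel's ear into a sleeve below with 1.5 mm of play; it must rise 80 mm to come clear of the wheel.
- plaque: loose grey star-shaped ceramic plaque, 90 x 99 mm and 8 mm thick, lying on the middle of the wheel's face and carried round by it; origin: centre of its underside. Fingers at the knob that stay 9 mm or more above the face clear it.
- bowl: loose open mixing bowl, blue below and white above, 129 mm across at the rim, 96 mm high, 0.6 kg. Origin: centre of its underside; z up. Inner floor 8 mm above the origin, about 55 mm across; the inside widens to about 105 mm at the rim. A pin let go in it stands or leans against the rim. It may stand left or right of the wheel.
- tape: loose roll of masking tape lying flat, 98 mm across and 25 mm high, on the other side of the wheel from the bowl; origin: centre of its underside. A bystander.
There are look-alikes about, which are no part of the job. There is more than one size of the lock_pin; the one meant has the size given above.

How it is judged:
By the outcome, as a careful person would: the job done as asked, in the order asked, and still so for the second after the job is handed in, with the robot touching nothing.
It also fails if it takes over 70 s, if anything falls off the work surface, if the arm or the gripper's body presses on something with over 40 N, if the wrist force passes 120 N, or if a joint passes its speed limit or range.

### The arm

A 6-joint arm with a two-finger parallel gripper is mounted at the origin on a cart in front of the work surface, level with it; the furniture and walls round the work are solid. World frame = base frame: x ahead of the robot, y to its left, z up, the work surface at z = 0. Lengths are in m, angles in rad, forces in N, time in s.
With the tool pointing down it reaches from about 0.225 to 0.875 m from the base axis. Payload 3.4 kg.
Tool frame: the origin (TCP) lies at the very end of the fingers, on their centre line; the grasp point (between the pads) lies 19 mm behind it; z points along the fingers, y is the line along which they close (so a half turn about z gives the same grasp; the last joint's range is limited). The gripper opens to 85 mm and grips with 20 to 120 N. Pads are 22 mm wide; open, the fingers measure 114 mm over their backs; the gripper's body (76 mm by 85 mm) begins 54 mm behind the grasp point. The pads swing forward as they close: fully open they stand 13 mm farther back than shut.
Start: joints at [-1.438, 0.276, 1.505, -0, 1.361, -0.121], TCP at [0.144, -0.557, 0.231] pointing down, gripper open.
Joint ranges: [-2.89, 2.89], [-0.75, 2.08], [0.22, 2.7], [-1.18, 4.32], [0.11, 2.71], [-2.7, 2.7]. Speed limits (rad/s): [2.57, 2.57, 3.14, 3.14, 3.14, 3.14].

### API

Orientations are given as a unit quaternion [w, x, y, z].
In Python, from rig import readout, vision, manip gives the robot as it stands.
- The arm moves only by the shell command python3 -m handwheel 'ROWS' [FORCE]. ROWS is JSON, a list of rows, each a list of 3 entries, a list of its own where there are three numbers: the shift along the tool's x, y, z in mm, then the turn, a rotation vector about the tool's x, y, z in units of 6 degrees (1.0 is 6 degrees), then the closure, from -1 (fully open) to 1 (shut), so that 0 is half open. A call has 1 to 20 rows; each row shifts and turns the commanded pose from where the row before left it, along the tool's axes as they then stand; what a row does not reach is not made up. A row lasts 1/8 s, in which the tool goes at most 62.5 mm and 10.7 degrees, less where a joint would pass 70% of its speed; a pose out of reach is approached as far as the arm can. A call is refused whole if a number of a shift passes 62.5 or a number of a turn 1, either way. A call with a gripper value outside its range is refused whole. The fingers move at their own pace and stop on an object; FORCE is the grip in N (left out, the last holds). Time passes only in rows, so rows that do not move let the fingers close. It gives the time, the measured TCP pose, the force, the opening and the grip force at its end, in the units of the state.
- readout.get_state(): the state, without advancing time (a new reading comes with each control period).
- vision.get_image(name): name is "scene" or "top" or "wrist"; returns the picture (400x640x3 uint8, blue, green, red); there is no depth.
- vision.camera_params(name): a dict with "intrinsics" (3x3 intrinsics, pixels), "rvec" (rotation vector, rad) and "tvec" (3), from world to camera coordinates, as OpenCV has them; the wrist camera has in their place "hand_eye" (4x4, takes a point from camera to tool coordinates, whose origin is the TCP and whose axes are the flange's). Camera axes: x right, y down, z forward; pixel columns grow to the right and rows downward; lengths in m; the calibration is good to about 2 mm. A picture is of the moment at which its call begins: read the wrist's pose just before it. camera_params takes no time and is no camera call.
- manip.sign_off(): hands the job in; it is judged then, once.
The state is a dict: "clock": time; "qpos": joint angles; "qd": joint speeds; "effort": joint torques, N m; "position": TCP position; "ee_rot": TCP orientation; "contact_force": force on the tool from outside, world axes, zero at the start; "moment": the same for the moment, N m; "width": finger opening in m; "gripper_force": force on a finger pad.
Only numpy, scipy, OpenCV 4.12 (cv2) and the standard library are available. Lean on these libraries where they do the work, as an engineer would, in place of code of your own. Each camera call takes 0.05 s, during which the arm holds its last target. There are 200 camera calls.

## Working session

There is one attempt and no reset: what is moved stays moved. The work goes in short steps, Python scripts to look and compute and a shell command to move; the robot and the scene stay as the last step left them, time stands still between calls to the robot, and variables do not carry over. Pictures are saved under pics/ and viewed, at most 10 in all, crops included, and the job is handed in when it is done.

```bash
mkdir -p pics; python3 - <<'E'
from rig import readout, vision
import cv2,numpy as np
a=vision.get_image("scene");b=vision.get_image("top")
cv2.imwrite("pics/s0.png",a);cv2.imwrite("pics/t0.png",b)
for n in("scene","top","wrist"):
    print(n,{k:np.round(v,4).tolist() for k,v in vision.camera_params(n).items()})
print(readout.get_state())
E
```

```text
scene {'intrinsics': [[465.5669, 0.0, 320.0431], [0.0, 465.5669, 203.7295], [0.0, 0.0, 1.0]], 'rvec': [1.9741, -0.4532, 0.2966], 'tvec': [-0.5111, 0.1784, 1.1183]}
top {'intrinsics': [[476.387, 0.0, 327.262], [0.0, 476.387, 200.1482], [0.0, 0.0, 1.0]], 'rvec': [2.1817, -2.1579, 0.1361], 'tvec': [-0.0089, 0.5782, 1.2854]}
wrist {'intrinsics': [[324.5211, 0.0, 320.6996], [0.0, 324.5211, 205.0307], [0.0, 0.0, 1.0]], 'hand_eye': [[-0.0007, -0.9626, -0.2708, 0.0669], [1.0, -0.0008, 0.0002, -0.0002], [-0.0005, -0.2708, 0.9626, -0.1435], [0.0, 0.0, 0.0, 1.0]]}
{'clock': 0.1, 'qpos': array([-1.43802880e+00,  2.76566591e-01,  1.50605946e+00,  2.79576067e-05,
        1.36071002e+00, -1.20996177e-01]), 'qd': array([ 0.00070341, -0.00336651, -0.00271308,  0.00084716,  0.00061407,
        0.00166273]), 'effort': array([ 2.63760348e-04, -4.17701268e+01, -2.46405780e+01, -2.38108260e-04,
        5.77310566e-03, -9.42040259e-07]), 'position': array([ 0.14429356, -0.55608798,  0.23048526]), 'ee_rot': array([-8.71777684e-04,  9.91961285e-01,  1.26538728e-01,  8.53808225e-06]), 'contact_force': array([-0.13468232, -0.40440634,  0.23400248]), 'moment': array([ 0.03746801, -0.02722964, -0.0064426 ]), 'gripper_force': 0.0, 'width': 0.08545761664234876}
```

View pics/s0.png

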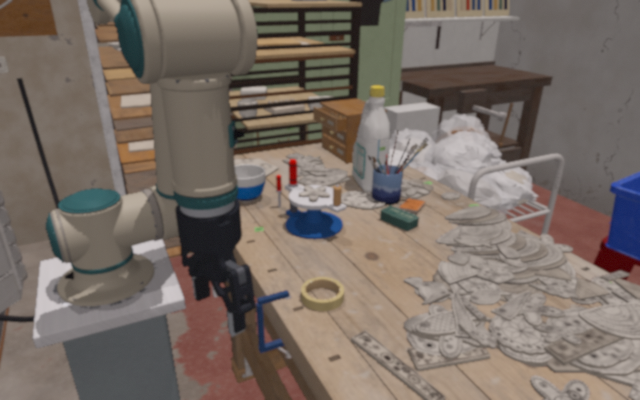

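View pics/t0.png

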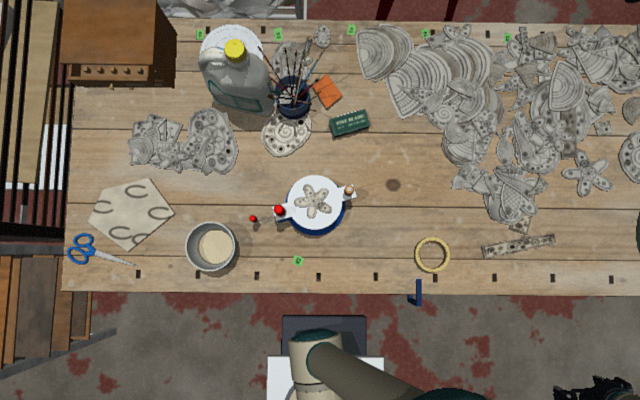

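The top view shows the wheel at (315,203), its pin at (279,210) and its knob at (349,189). The bowl is at (212,246) and the tape at (432,254). A smaller red look-alike pin stands at (253,218). Next I'll measure these.

```bash
cat > h.py <<'E'
import numpy as np,cv2
from rig import vision,readout
from scipy.spatial.transform import Rotation as R
def cam(n):
    p=vision.camera_params(n);K=np.array(p["intrinsics"])
    if n=="wrist":
        s=readout.get_state();q=s["ee_rot"];T=np.eye(4);T[:3,:3]=R.from_quat([q[1],q[2],q[3],q[0]]).as_matrix();T[:3,3]=s["position"]
        T=T@np.array(p["hand_eye"]);return K,T[:3,:3],T[:3,3]
    Rm=cv2.Rodrigues(np.array(p["rvec"]))[0];return K,Rm.T,-Rm.T@np.ravel(p["tvec"])
def cast(c,uv,z):
    K,Rw,o=c;d=Rw@np.linalg.solve(K,[uv[0],uv[1],1]);return o+d*(z-o[2])/d[2]
def proj(c,P):
    K,Rw,o=c;v=K@(Rw.T@(np.array(P)-o));return v[:2]/v[2]
def ray(c,uv):
    K,Rw,o=c;d=Rw@np.linalg.solve(K,[uv[0],uv[1],1]);return o,d/np.linalg.norm(d)
def tri(r1,r2):
    A=sum(np.eye(3)-np.outer(d,d) for o,d in(r1,r2));b=sum((np.eye(3)-np.outer(d,d))@o for o,d in(r1,r2));return np.linalg.solve(A,b)
def blobs(m,amin=8):
    n,l,s,c=cv2.connectedComponentsWithStats(m.astype(np.uint8));return [(c[i].round(1),s[i].tolist()) for i in range(1,n) if s[i][4]>=amin]
def fitcirc(P):
    A=np.c_[2*P,np.ones(len(P))];x=np.linalg.lstsq(A,(P**2).sum(1),rcond=None)[0];return x[:2],np.sqrt(x[2]+x[0]**2+x[1]**2)
E
python3 - <<'E'
from h import *
t=cv2.imread("pics/t0.png");s=cv2.imread("pics/s0.png");T=cam("top");S=cam("scene")
def red(i):
    h=cv2.cvtColor(i,cv2.COLOR_BGR2HSV);return ((h[...,0]<8)|(h[...,0]>172))&(h[...,1]>190)&(h[...,2]>90)
for n,i,c in(("t",t,T),("s",s,S)):
    for b in blobs(red(i)): 
        if 230<b[0][0]<320: print(n,b, cast(c,b[0],.18).round(3))
h=cv2.cvtColor(t,cv2.COLOR_BGR2HSV)
# base blue
m=(h[...,0]>100)&(h[...,0]<125)&(h[...,1]>150)
for b in blobs(m,60): print("blue",b)
# white wheel
w=((h[...,1]<40)&(h[...,2]>190)).astype(np.uint8);
for b in blobs(w[150:250,250:380],100): print("white",b)
cv2.imwrite("pics/crop.png",np.hstack([cv2.resize(t[165:285,170:370],None,fx=4,fy=4)[:, :800]]))
for nm,uv,z in(("wheel",(315,203),.098),("pin",(279,210),.18),("knob",(349,189),.154),("bowl",(212,246),.096),("tape",(432,254),.025),("small",(253,218),.1)): print(nm,cast(T,uv,z).round(3))
E
```

```text
t (array([278.2, 208.9]), [274, 205, 9, 9, 64]) [0.539 0.119 0.18 ]
t (array([252.2, 217.9]), [250, 216, 6, 5, 25]) [0.516 0.182 0.18 ]
s (array([292.7, 171.1]), [290, 160, 6, 24, 117]) [0.501 0.034 0.18 ]
s (array([278.5, 182.2]), [278, 176, 2, 13, 25]) [ 0.438 -0.023  0.18 ]
blue (array([317.6, 225.1]), [278, 202, 67, 33, 307])
blue (array([ 82. , 248.7]), [67, 234, 28, 30, 291])
blue (array([416.4, 294.6]), [408, 280, 13, 26, 149])
white (array([64.7, 51.9]), [32, 25, 64, 54, 1682])
wheel [0.563 0.03  0.098]
pin [0.536 0.117 0.18 ]
knob [ 0.593 -0.055  0.154]
bowl [0.448 0.296 0.096]
tape [ 0.433 -0.293  0.025]
small [0.522 0.191 0.1  ]
```

View pics/crop.png

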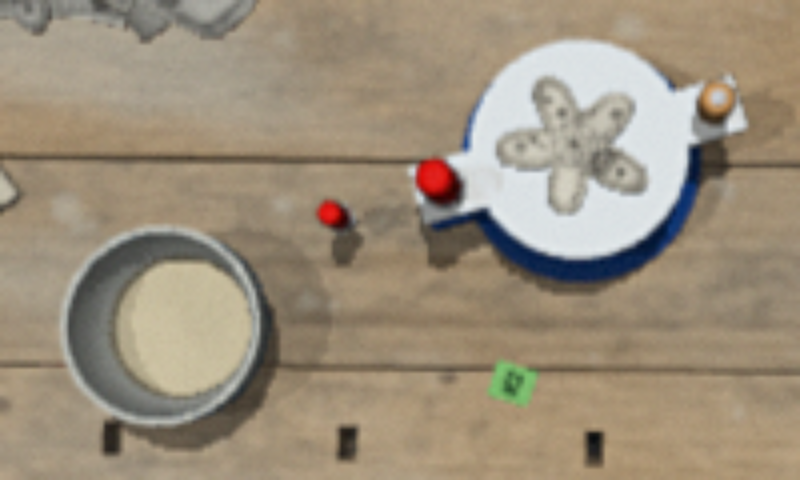

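The crop confirms the geometry. The pin's handle top is at about (279,210), the knob top at (349,190) and the bowl centre at (211,247). Pin to axis comes to 92 mm and knob to axis to 90 mm, matching the given sizes. Now I'll move above the pin and turn the tool 90° so the fingers close along the wheel's tangent, clear of the look-alike.

```bash
python3 -m handwheel '[[[34,-34,-4],[0,0,0],-1],[[34,-34,-4],[0,0,0],-1],[[34,-34,-4],[0,0,0],-1],[[34,-34,-4],[0,0,0],-1],[[34,-34,-4],[0,0,0],-1],[[34,-34,-4],[0,0,0],-1],[[34,-34,-4],[0,0,0],-1],[[34,-34,-4],[0,0,0],-1],[[34,-34,-4],[0,0,0],-1],[[34,-34,-4],[0,0,0],-1],[[34,-34,-4],[0,0,0],-1],[[34,-34,-4],[0,0,0],-1],[[34,-34,-4],[0,0,0],-1],[[34,-34,-4],[0,0,0],-1],[[34,-34,-4],[0,0,0],-1],[[0,0,0],[0,0,0],-1]]'
python3 -m handwheel '[[[0,0,0],[0,0,-1],-1],[[0,0,0],[0,0,-1],-1],[[0,0,0],[0,0,-1],-1],[[0,0,0],[0,0,-1],-1],[[0,0,0],[0,0,-1],-1],[[0,0,0],[0,0,-1],-1],[[0,0,0],[0,0,-1],-1],[[0,0,0],[0,0,-1],-1],[[0,0,0],[0,0,-1],-1],[[0,0,0],[0,0,-1],-1],[[0,0,0],[0,0,-1],-1],[[0,0,0],[0,0,-1],-1],[[0,0,0],[0,0,-1],-1],[[0,0,0],[0,0,-1],-1],[[0,0,0],[0,0,-1],-1],[[0,0,0],[0,0,0],-1]]'
python3 - <<'E'
from h import *
s=readout.get_state();print(s["position"].round(4),s["ee_rot"].round(4),s["qpos"].round(2),s["clock"])
W=cam("wrist");i=vision.get_image("wrist");cv2.imwrite("pics/w1.png",i)
T=cam("top");S=cam("scene")
print("pin ctr",tri(ray(T,(278.2,208.9)),ray(S,(292.7,171.1))).round(3),"decoy",tri(ray(T,(252.2,217.9)),ray(S,(278.5,182.2))).round(3))
print("pin top proj",proj(W,(.537,.118,.18)).round(),"knob",proj(W,(.592,-.055,.154)).round())
E
```

```text
clock: 2.1
position: [0.5111, 0.0677, 0.2907]
ee_rot: [-0.0, 0.992, 0.129, -0.0]
contact_force: [0.0, 0.2, 0.1]
width: 0.0858
gripper_force: 0.0
clock: 4.1
position: [0.5092, 0.0642, 0.2909]
ee_rot: [-0.0, 0.613, 0.79, -0.001]
contact_force: [-0.3, 1.1, 0.6]
width: 0.0857
gripper_force: 0.0
[0.5092 0.0642 0.2909] [-3.000e-04  6.128e-01  7.902e-01 -6.000e-04] [-0.01  0.15  1.52 -0.    1.47 -0.26] 4.1
pin ctr [0.541 0.123 0.142] decoy [0.522 0.197 0.082]
pin top proj [375. 145.] knob [373. 326.]
```

View pics/w1.png

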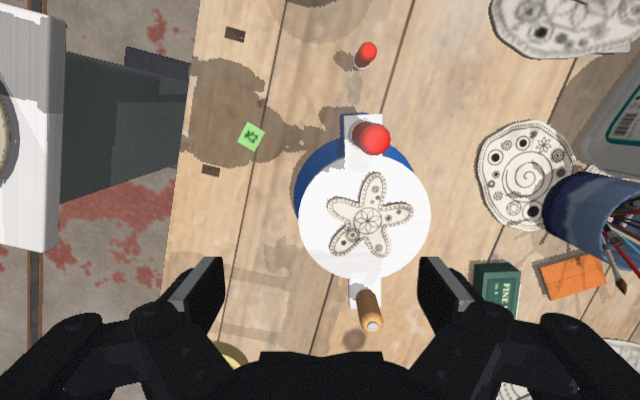

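The wrist view shows the pin's handle top near (376,138), the knob top near (373,326), the disc centre near (365,221) and the look-alike at (368,52). I'll fit these.

```bash
python3 - <<'E'
from h import *
W=cam("wrist");i=cv2.imread("pics/w1.png");h=cv2.cvtColor(i,cv2.COLOR_BGR2HSV)
# white disc edge -> plane z=.098 -> circle
w=((h[...,1]<25)&(h[...,2]>200)).astype(np.uint8);w[:,:280]=0;w[:,450:]=0;w[:100]=0;w[290:]=0
c=max(cv2.findContours(w,cv2.RETR_EXTERNAL,cv2.CHAIN_APPROX_NONE)[0],key=cv2.contourArea)[:,0]
P=np.array([cast(W,p,.098)[:2] for p in c]);o,r=fitcirc(P)
for k in range(6):
    d=np.hypot(*(P-o).T);g=abs(d-r)<(.008 if k<3 else .003);o,r=fitcirc(P[g])
print("disc",o.round(4),r.round(4),g.sum(),len(P))
red=((h[...,0]<8)|(h[...,0]>172))&(h[...,1]>150)&(h[...,2]>60)
for b in blobs(red,60): 
    if 300<b[0][0]<450 and b[0][1]<200: print(b)
m=red[110:170,340:410];ys,xs=np.nonzero(m);print([ (y+110,xs[ys==y].min()+340,xs[ys==y].max()+340) for y in range(0,60,3) if (ys==y).any()])
print("knob top",cast(W,(373,326),.154).round(4),"pin",cast(W,(376,138),.18).round(4))
cv2.imwrite("pics/c2.png",np.vstack([cv2.resize(i[105:165,330:420],None,fx=5,fy=5),cv2.resize(i[280:340,330:420],None,fx=5,fy=5)])[:600])
E
```

```text
disc [0.5639 0.0335] 0.0716 309 418
(array([367.8,  51.3]), [360, 43, 17, 18, 238])
(array([376.4, 139.5]), [362, 125, 29, 30, 593])
[(125, np.int64(376), np.int64(376)), (128, np.int64(369), np.int64(384)), (131, np.int64(365), np.int64(387)), (134, np.int64(364), np.int64(388)), (137, np.int64(363), np.int64(389)), (140, np.int64(363), np.int64(389)), (143, np.int64(364), np.int64(389)), (146, np.int64(366), np.int64(388)), (149, np.int64(367), np.int64(385)), (152, np.int64(371), np.int64(383))]
knob top [ 0.5922 -0.0553  0.154 ] pin [0.5363 0.1234 0.18  ]
```

View pics/c2.png

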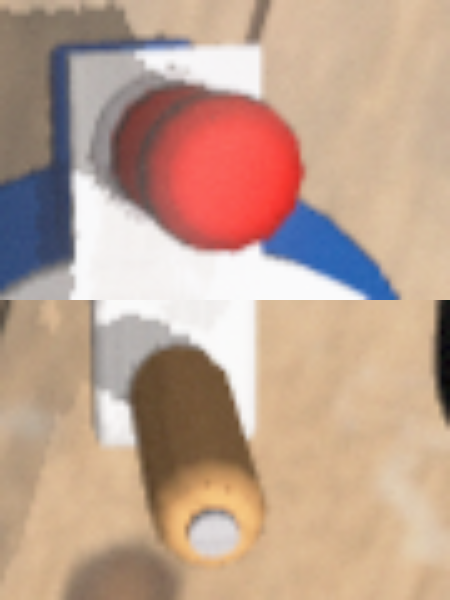

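```bash
python3 -m handwheel '[[[25,20,0],[0,0,0],-1],[[23.5,20,0],[0,0,0],-1],[[0,0,25],[0,0,0],-1],[[0,0,25],[0,0,0],-1],[[0,0,25],[0,0,0],-1],[[0,0,0],[0,0,0],-1],[[0,0,0],[0,0,0],-1]]'
```

```text
clock: 5.03
position: [0.537, 0.1219, 0.2172]
ee_rot: [0.001, 0.612, 0.791, 0.0]
contact_force: [-0.2, -0.9, 0.4]
width: 0.0851
gripper_force: 0.0
```

```bash
python3 -m handwheel '[[[-0.5,-1,20],[0,0,0],-1],[[0,0,20],[0,0,0],-1],[[0,0,20],[0,0,0],-1],[[0,0,20],[0,0,0],-1],[[0,0,11],[0,0,0],-1],[[0,0,0],[0,0,0],-0.5],[[0,0,0],[0,0,0],0],[[0,0,0],[0,0,0],0.3],[[0,0,0],[0,0,0],1],[[0,0,0],[0,0,0],1],[[0,0,0],[0,0,0],1],[[0,0,0],[0,0,0],1]]' 40
```

```text
clock: 6.52
position: [0.5367, 0.1215, 0.1261]
ee_rot: [0.001, 0.612, 0.791, 0.001]
contact_force: [0.7, 0.4, 5.2]
width: 0.0241
gripper_force: 39.4
```

```bash
python3 -m handwheel '[[[0,0,-5],[0,0,0],1],[[0,0,-10],[0,0,0],1],[[0,0,-10],[0,0,0],1],[[0,0,-10],[0,0,0],1],[[0,0,-10],[0,0,0],1],[[0,0,-15],[0,0,0],1],[[0,0,-15],[0,0,0],1],[[0,0,-15],[0,0,0],1],[[0,0,-20],[0,0,0],1],[[0,0,-20],[0,0,0],1],[[0,0,-20],[0,0,0],1],[[0,0,0],[0,0,0],1],[[0,0,0],[0,0,0],1]]'
python3 - <<'E'
from h import *
s=readout.get_state();print(s["position"].round(4))
W=cam("wrist");i=vision.get_image("wrist");cv2.imwrite("pics/w2.png",i)
t=vision.get_image("top");cv2.imwrite("pics/t2.png",t)
cv2.imwrite("pics/v2.png",np.vstack([cv2.resize(i,(480,300)),cv2.resize(t[150:290,150:374],(480,300))]))
E
```

```text
clock: 8.15
position: [0.5347, 0.1212, 0.2747]
ee_rot: [-0.001, 0.612, 0.791, -0.001]
contact_force: [-0.1, 0.6, -1.8]
width: 0.0241
gripper_force: 39.6
[0.5347 0.1212 0.2747]
```

View pics/v2.png

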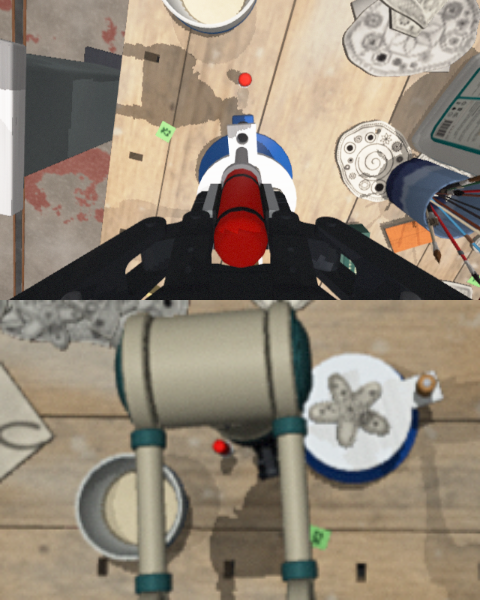

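The pin is out: in the wrist view it sits in the fingers with the empty ear hole visible. Its foot is at about 0.168 m, well above the look-alike and the bowl rim. Next I'll move over the bowl.

```bash
python3 -m handwheel '[[[10,-2,0],[0,0,0],1],[[20,-4,0],[0,0,0],1],[[24,-5,0],[0,0,0],1],[[24,-5,0],[0,0,0],1],[[24,-5,0],[0,0,0],1],[[24,-5,0],[0,0,0],1],[[24,-5,0],[0,0,0],1],[[24,-5,0],[0,0,0],1],[[14,-3,0],[0,0,0],1],[[6,-2,0],[0,0,0],1],[[0,0,0],[0,0,0],1],[[0,0,0],[0,0,0],1]]'
python3 - <<'E'
from h import *
s=readout.get_state();print(s["position"].round(4))
W=cam("wrist");i=vision.get_image("wrist");t=vision.get_image("top");cv2.imwrite("pics/w3.png",i)
for P in((.4465,.298,.096),(.4465,.298,.008)):print(proj(W,P).round())
cv2.imwrite("pics/v3.png",i)
E
```

```text
clock: 9.75
position: [0.4476, 0.2983, 0.2752]
ee_rot: [0.0, 0.612, 0.791, -0.0]
contact_force: [-0.9, 0.2, -0.6]
width: 0.024
gripper_force: 39.6
[0.4476 0.2983 0.2752]
[321. 184.]
[321. 170.]
```

View pics/v3.png

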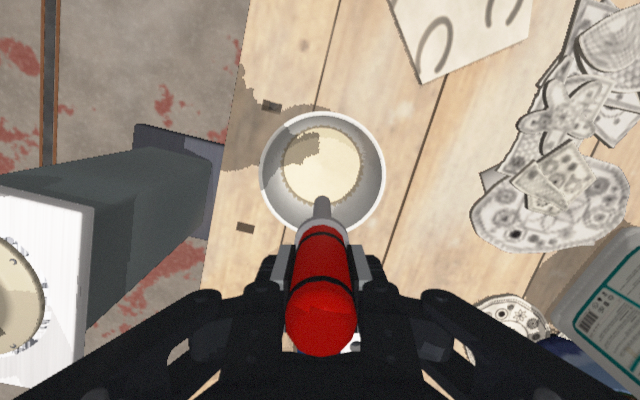

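The bowl's rim spans columns 260–385 with its top at row 111, and its floor centre is near (321,167). The pin hangs just in front of that. I'll cast the rim onto its plane.

```bash
python3 - <<'E'
from h import *
W=cam("wrist")
P=np.array([cast(W,p,.096)[:2] for p in((322,111),(260,172),(385,172),(279,126),(366,126),(268,205),(378,206))]);print(P.round(3),fitcirc(P))
i=cv2.imread("pics/w3.png");h=cv2.cvtColor(i,cv2.COLOR_BGR2HSV)
print([i[y,322].tolist() for y in(109,111,113,115,118)])
print("floor",cast(W,(321,165),.01),proj(W,(.4476,.2983,.168)),"floor width",np.linalg.norm(cast(W,(282,165),.01)-cast(W,(362,165),.01)))
E
```

```text
[[0.429 0.367]
 [0.384 0.294]
 [0.505 0.326]
 [0.393 0.343]
 [0.474 0.364]
 [0.399 0.263]
 [0.509 0.29 ]] (array([0.44603577, 0.30592519]), np.float64(0.06399568039220427))
[[115, 135, 155], [204, 218, 224], [233, 238, 240], [175, 185, 187], [136, 140, 148]]
floor [0.44471549 0.30390051 0.01      ] [322.79278643 202.66048062] floor width 0.10116419410180152
```

```bash
python3 -m handwheel '[[[7.5,0,0],[0,0,0],1],[[0,0,20],[0,0,0],1],[[0,0,20],[0,0,0],1],[[0,0,20],[0,0,0],1],[[0,0,20],[0,0,0],1],[[0,0,20],[0,0,0],1],[[0,0,20],[0,0,0],1],[[0,0,15],[0,0,0],1],[[0,0,10],[0,0,0],1],[[0,0,5],[0,0,0],1],[[0,0,0],[0,0,0],1],[[0,0,0],[0,0,0],1]]'
```

```text
clock: 11.35
position: [0.4458, 0.3063, 0.1258]
ee_rot: [0.0, 0.612, 0.791, 0.001]
contact_force: [-1.2, 0.9, -0.8]
width: 0.024
gripper_force: 39.6
```

```bash
for k in 1 ; do python3 -m handwheel '[[[0,0,2],[0,0,0],1],[[0,0,2],[0,0,0],1],[[0,0,2],[0,0,0],1],[[0,0,0],[0,0,0],1]]'; done;  python3 -m handwheel '[[[0,0,1],[0,0,0],1],[[0,0,1],[0,0,0],1],[[0,0,0],[0,0,0],1]]'
```

```text
clock: 11.85
position: [0.4453, 0.306, 0.119]
ee_rot: [-0.0, 0.612, 0.791, -0.0]
contact_force: [0.2, 0.1, -0.3]
width: 0.0243
gripper_force: 39.6
clock: 12.22
position: [0.4453, 0.3061, 0.1172]
ee_rot: [-0.0, 0.612, 0.791, -0.0]
contact_force: [0.2, 0.9, -1.4]
width: 0.0238
gripper_force: 39.6
```

```bash
python3 -m handwheel '[[[0,0,1],[0,0,0],1],[[0,0,1],[0,0,0],1],[[0,0,0],[0,0,0],1]]';  python3 -m handwheel '[[[0,0,1],[0,0,0],1],[[0,0,0],[0,0,0],1]]'
```

```text
clock: 12.6
position: [0.4455, 0.3062, 0.1156]
ee_rot: [0.0, 0.612, 0.791, 0.0]
contact_force: [-0.2, -0.5, 1.5]
width: 0.0242
gripper_force: 39.9
clock: 12.85
position: [0.4456, 0.3063, 0.1155]
ee_rot: [0.0, 0.612, 0.791, 0.001]
contact_force: [-1.5, -1.5, 8.0]
width: 0.024
gripper_force: 40.4
```

Contact at 8 N with the foot on the bowl's floor. I'll release and lift.

```bash
python3 -m handwheel '[[[0,0,-1],[0,0,0],1],[[0,0,0],[0,0,0],0.4],[[0,0,0],[0,0,0],0.3],[[0,0,0],[0,0,0],0],[[0,0,0],[0,0,0],-0.5],[[0,0,0],[0,0,0],-1],[[0,0,0],[0,0,0],-1],[[0,0,0],[0,0,0],-1],[[0,0,0],[0,0,0],-1]]'
python3 -m handwheel '[[[0,0,-5],[0,0,0],-1],[[0,0,-15],[0,0,0],-1],[[0,0,-30],[0,0,0],-1],[[0,0,-40],[0,0,0],-1],[[0,0,-40],[0,0,0],-1],[[0,0,-20],[0,0,0],-1],[[0,0,0],[0,0,0],-1]]'
python3 - <<'E'
from h import *
i=vision.get_image("wrist");cv2.imwrite("pics/w4.png",i)
E
```

```text
clock: 13.98
position: [0.4454, 0.3061, 0.1153]
ee_rot: [0.0, 0.612, 0.791, -0.0]
contact_force: [0.0, 0.1, 0.2]
width: 0.0852
gripper_force: 0.0
clock: 14.85
position: [0.4464, 0.3067, 0.2681]
ee_rot: [0.001, 0.612, 0.791, 0.003]
contact_force: [0.4, 0.2, 0.4]
width: 0.0857
gripper_force: 0.0
```

View pics/w4.png

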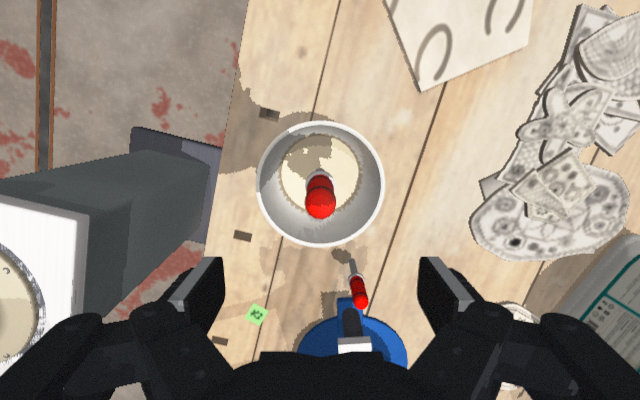

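The pin stands upright in the bowl, its handle top at (320,205), and the bowl is upright. Now to the knob.

```bash
python3 -m handwheel '[[[-32,4,0],[0,0,0],-1],[[-32,4,0],[0,0,0],-1],[[-32,4,0],[0,0,0],-1],[[-32,4,0],[0,0,0],-1],[[-32,4,0],[0,0,0],-1],[[-32,4,0],[0,0,0],-1],[[-32,4,0],[0,0,0],-1],[[-32,4,0],[0,0,0],-1],[[-32,5,0],[0,0,0],-1],[[-32,5,0],[0,0,0],-1],[[-32,5,0],[0,0,0],-1],[[-33,5,0],[0,0,0],-1],[[0,0,0],[0,0,0],-1],[[0,0,0],[0,0,0],-1],[[0,0,0],[0,0,0],-1]]'
```

```text
clock: 16.77
position: [0.5918, -0.0525, 0.2649]
ee_rot: [-0.001, 0.612, 0.791, -0.0]
contact_force: [-1.4, -0.6, -0.1]
width: 0.0854
gripper_force: 0.0
```

```bash
python3 -m handwheel '[[[-1.5,0,30],[0,0,0],-1],[[0,0,30],[0,0,0],-1],[[0,0,30],[0,0,0],-1],[[0,0,25],[0,0,0],-1],[[0,0,20],[0,0,0],-1],[[0,0,12],[0,0,0],-1],[[0,0,0],[0,0,0],-0.5],[[0,0,0],[0,0,0],0],[[0,0,0],[0,0,0],0.3],[[0,0,0],[0,0,0],1],[[0,0,0],[0,0,0],1],[[0,0,0],[0,0,0],1],[[0,0,0],[0,0,0],1]]' 30
python3 - <<'E'
from h import *
t=vision.get_image("wrist");s=readout.get_state();cv2.imwrite("pics/w5.png",t)
# increments, anticlockwise, from knob angle, 7.5 deg steps
q=s["ee_rot"];M=R.from_quat([q[1],q[2],q[3],q[0]]).as_matrix()
a0=np.radians(107.7-180);k=np.arange(49);A=a0+np.radians(7.5)*k
P=np.c_[.092*np.cos(A),.092*np.sin(A),0*A];D=np.diff(P,axis=0)@M*1000
print((P[0,:2]+[.564,.034]).round(4));print(D[:24].round(1).tolist())
E
```

```text
clock: 18.4
position: [0.5935, -0.0551, 0.1193]
ee_rot: [0.001, 0.612, 0.791, 0.0]
contact_force: [-0.1, -0.3, 5.6]
width: 0.0231
gripper_force: 29.7
[ 0.592  -0.0536]
[[1.4, 11.9, 0.0], [3.0, 11.7, 0.0], [4.5, 11.2, 0.0], [5.9, 10.5, 0.0], [7.2, 9.6, 0.0], [8.4, 8.6, 0.0], [9.5, 7.4, 0.0], [10.4, 6.1, 0.0], [11.1, 4.7, -0.0], [11.6, 3.2, -0.0], [11.9, 1.7, -0.0], [12.0, 0.1, -0.0], [11.9, -1.4, -0.0], [11.7, -3.0, -0.0], [11.2, -4.5, -0.0], [10.5, -5.9, -0.0], [9.6, -7.2, -0.0], [8.6, -8.4, -0.0], [7.4, -9.5, -0.0], [6.1, -10.4, -0.0], [4.7, -11.1, -0.0], [3.2, -11.6, -0.0], [1.7, -11.9, -0.0], [0.1, -12.0, -0.0]]
```

```bash
python3 -m handwheel '[[[0.3,3,0],[0,0,0],1],[[1.1,9,0],[0,0,0],1],[[3,11.7,0],[0,0,0],1],[[4.5,11.2,0],[0,0,0],1],[[5.9,10.5,0],[0,0,0],1],[[7.2,9.6,0],[0,0,0],1],[[4.2,4.3,0],[0,0,0],1],[[0,0,0],[0,0,0],1],[[0,0,0],[0,0,0],1]]'
```

```text
clock: 19.58
position: [0.6446, -0.0147, 0.1193]
ee_rot: [0.001, 0.612, 0.791, 0.001]
contact_force: [0.8, 1.3, 5.9]
width: 0.0228
gripper_force: 29.7
```

Forces stay small and the wheel follows. I'll continue.

```bash
python3 -m handwheel '[[[4.2,4.3,0],[0,0,0],1],[[9.5,7.4,0],[0,0,0],1],[[10.4,6.1,0],[0,0,0],1],[[11.1,4.7,0],[0,0,0],1],[[11.6,3.2,0],[0,0,0],1],[[11.9,1.7,0],[0,0,0],1],[[12,0.1,0],[0,0,0],1],[[11.9,-1.4,0],[0,0,0],1],[[11.7,-3,0],[0,0,0],1],[[11.2,-4.5,0],[0,0,0],1],[[10.5,-5.9,0],[0,0,0],1],[[9.6,-7.2,0],[0,0,0],1],[[8.6,-8.4,0],[0,0,0],1],[[7.4,-9.5,0],[0,0,0],1],[[6.1,-10.4,0],[0,0,0],1],[[4.7,-11.1,0],[0,0,0],1],[[3.2,-11.6,0],[0,0,0],1],[[1.7,-11.9,0],[0,0,0],1],[[0.1,-6,0],[0,0,0],1],[[0,-6,0],[0,0,0],1]]'
python3 -m handwheel '[[[0,0,0],[0,0,0],1],[[0,0,0],[0,0,0],1]]'
```

```text
clock: 22.08
position: [0.5377, 0.1203, 0.1193]
ee_rot: [0.001, 0.612, 0.791, 0.001]
contact_force: [0.9, 0.9, 6.1]
width: 0.0224
gripper_force: 29.8
clock: 22.32
position: [0.5374, 0.1202, 0.1193]
ee_rot: [0.001, 0.612, 0.791, 0.001]
contact_force: [-0.1, -0.0, 6.6]
width: 0.0232
gripper_force: 29.9
```

Half turn done, 184 mm across as it should be. The second half uses the same rows with signs reversed.

```bash
python3 -m handwheel '[[[-0.3,-3,0],[0,0,0],1],[[-1.1,-9,0],[0,0,0],1],[[-3,-11.7,0],[0,0,0],1],[[-4.5,-11.2,0],[0,0,0],1],[[-5.9,-10.5,0],[0,0,0],1],[[-7.2,-9.6,0],[0,0,0],1],[[-8.4,-8.6,0],[0,0,0],1],[[-9.5,-7.4,0],[0,0,0],1],[[-10.4,-6.1,0],[0,0,0],1],[[-11.1,-4.7,0],[0,0,0],1],[[-11.6,-3.2,0],[0,0,0],1],[[-11.9,-1.7,0],[0,0,0],1],[[-12,-0.1,0],[0,0,0],1]]'
python3 -m handwheel '[[[-11.9,1.4,0],[0,0,0],1],[[-11.7,3,0],[0,0,0],1],[[-11.2,4.5,0],[0,0,0],1],[[-10.5,5.9,0],[0,0,0],1],[[-9.6,7.2,0],[0,0,0],1],[[-8.6,8.4,0],[0,0,0],1],[[-7.4,9.5,0],[0,0,0],1],[[-6.1,10.4,0],[0,0,0],1],[[-4.7,11.1,0],[0,0,0],1],[[-3.2,11.6,0],[0,0,0],1],[[-1.7,11.9,0],[0,0,0],1],[[-0.1,8,0],[0,0,0],1],[[0,4,0],[0,0,0],1],[[0,0,0],[0,0,0],1],[[0,0,0],[0,0,0],1]]'
```

```text
clock: 23.95
position: [0.4781, 0.0043, 0.1193]
ee_rot: [0.001, 0.612, 0.791, 0.001]
contact_force: [1.8, 0.9, 5.4]
width: 0.0228
gripper_force: 29.9
clock: 25.82
position: [0.5936, -0.055, 0.1193]
ee_rot: [0.001, 0.612, 0.791, 0.001]
contact_force: [0.6, -0.1, 5.8]
width: 0.0229
gripper_force: 29.8
```

```bash
python3 -m handwheel '[[[0,0,0],[0,0,0],0.4],[[0,0,0],[0,0,0],0.2],[[0,0,0],[0,0,0],-0.4],[[0,0,0],[0,0,0],-1],[[0,0,0],[0,0,0],-1],[[0,0,0],[0,0,0],-1],[[0,0,-10],[0,0,0],-1],[[0,0,-25],[0,0,0],-1],[[0,0,-35],[0,0,0],-1],[[0,0,-40],[0,0,0],-1],[[0,0,-40],[0,0,0],-1],[[-35,0,-20],[0,0,0],-1],[[-40,-20,0],[0,0,0],-1],[[-40,-40,0],[0,0,0],-1],[[-40,-40,0],[0,0,0],-1],[[-20,-20,0],[0,0,0],-1],[[0,0,0],[0,0,0],-1]]'
python3 - <<'E'
from h import *
t=vision.get_image("top");s=vision.get_image("scene");a=cv2.imread("pics/t0.png")
v=np.vstack([np.hstack([x[165:285,180:380] for x in(a,t)]),s[130:250,200:400].repeat(1,0) if 0 else np.hstack([s[120:240,200:400],a[165:285,350:550]*0+t[165:285,350:550]])])
cv2.imwrite("pics/v6.png",cv2.resize(v,None,fx=2,fy=2,interpolation=cv2.INTER_CUBIC))
E
```

```text
clock: 27.95
position: [0.5196, -0.2562, 0.2891]
ee_rot: [0.001, 0.613, 0.79, -0.0]
contact_force: [-0.1, -0.2, 0.9]
width: 0.0855
gripper_force: 0.0
```

View pics/v6.png

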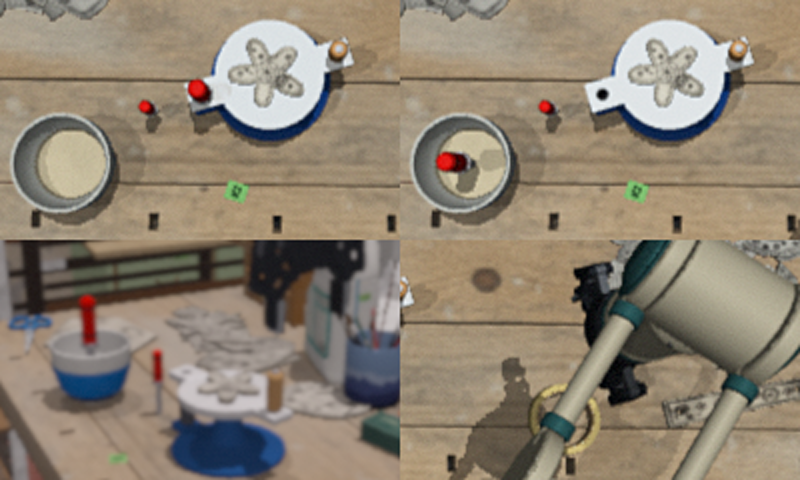

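The before and after views agree: the knob is back at its starting pixel, and the plaque is centred in its starting orientation. The pin stands handle up in the upright bowl, the ear hole is empty and the tape is untouched. The arm is clear of everything, so I'll hand in.

```bash
python3 -c "
from rig import manip;print(manip.sign_off())"
```

```text
the job is handed in; nothing more can be done
None
```

The job is handed in at about 28 s: the pin stands handle up in the upright bowl, the wheel was led one full turn by its knob and let go where it began, and the plaque is still centred and the tape untouched.

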